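Gauge the depth of a blind bore

ROBOT

A 6-joint arm with a two-finger parallel gripper is mounted at the origin on a cart in front of the work surface, level with it; the furniture and walls round the work are solid. World frame = base frame: x ahead of the robot, y to its left, z up, the work surface at z = 0. Lengths are in mm, angles in rad, forces in N, time in s.
With the tool pointing down it reaches from about 325 to 900 mm from the base axis. Payload 6.1 kg.
Tool frame: the origin (TCP) lies at the very end of the fingers, on their centre line; the grasp point (between the pads) lies 19 mm behind it; z points along the fingers, y is the line along which they close (so a half turn about z gives the same grasp; the last joint's range is limited). The gripper opens to 87 mm and grips with 3 to 60 N. Pads are 19 mm wide; open, the fingers measure 117 mm over their backs; the gripper's body (75 mm by 190 mm) begins 51 mm behind the grasp point.
Start: joints at [-1.233, 0.22, 1.526, -0, 1.395, -0.126], TCP at [279.586, -558.97, 222.538] pointing down, gripper open.
Joint ranges: [-2.98, 2.98], [-0.91, 2.08], [0.09, 2.57], [-1.24, 4.39], [0.2, 2.65], [-2.68, 2.68]. Speed limits (rad/s): [2.57, 2.57, 3.01, 3.14, 3.14, 3.14].

INTERFACE

Orientations are given as a rotation vector (axis times angle).
In Python, from workcell import ctrl gives the robot as it stands.
- The arm moves only by the tool servo_tool, never from a script. Its argument "increments" is a list of rows, each a list of 3 entries, a list of its own where there are three numbers: the opening, from 0 (shut) to 1 (fully open), then the shift along the tool's x, y, z in mm, then the turn about the tool's z in rad. A call has 1 to 8 rows; each row shifts and turns the commanded pose from where the row before left it, along the tool's axes as they then stand; what a row does not reach is not made up. A row lasts 1/12 s, in which the tool goes at most 41.7 mm and 7.16 degrees, less where a joint would pass 70% of its speed; a pose out of reach is approached as far as the arm can. A call with a gripper value outside its range is refused whole. The fingers move at their own pace and stop on an object; "newtons" is the grip in N (left out, the last holds). Time passes only in rows, so rows that do not move let the fingers close. It gives the time, the measured TCP pose, the force, the opening and the grip force at its end, in the units of the state.
- ctrl.get_obs(): the state, without advancing time (a new reading comes with each control period).
- ctrl.read_camera(name): name is "side" or "top" or "wrist"; returns a dict with "color" (420x560x3 uint8, red, green, blue), "depth" (420x560 float32, mm along the optical axis (not along the pixel's ray), 0 where there is no reading), "intrinsics" (3x3 intrinsics, pixels), "rvec" (rotation vector, rad) and "tvec" (3), from world to camera coordinates, as OpenCV has them. Camera axes: x right, y down, z forward; pixel columns grow to the right and rows downward; lengths in mm; the calibration is good to about 2 mm. The wrist camera is an equidistant fisheye: a pixel r from the principal point sees the ray r / f radians off the axis. A picture is of the moment at which its call begins.
- ctrl.hand_in(): hands the job in; it is judged then, once.
Trained networks look in the newest picture that a camera, given by its name, has taken for a name from the list of things; names that differ only in an ending like _2 or _b are one class to them, and where a whole thing is asked for, a point or a joint stands for the part that bears it (a point fixed in the world has none). Each returns a list of dicts, best first, with "confidence" (0 to 1); they miss things now and then, are a little off and sometimes report something else, mostly with a low value. They report only what shows in the picture. A call takes as long as a camera call.
- ctrl.silhouettes(thing, camera): "pixels" (420x560 bool, what is visible of it) and "box" ([left, top, right, bottom] in pixels, round what is visible of it).
The state is a dict: "t": time; "joint_positions": joint angles; "joint_velocities": joint speeds; "joint_torque": joint torques, N m; "tool_pos": TCP position; "ee_rot": TCP orientation; "wrist_force": force on the tool from outside, world axes, zero at the start; "moment": the same for the moment, N m; "opening": finger opening in mm; "gripper_force": force on a finger pad.
Only numpy, scipy, OpenCV 4.12 (cv2) and the standard library are available. Lean on these libraries where they do the work, as an engineer would, in place of code of your own. Each camera call takes 0.05 s, during which the arm holds its last target. There are 200 camera calls.

TASK

Find out how deep the blind bore in the wooden blank is: take the depth gauge out of its stand, lower its rod into the bore until it bottoms out so that the face of the blank pushes the sliding stop up, and keep it gently pressed home there for a second. Then hang the gauge back upright in its stand, with the stop resting on the stand's top and still set at the depth of the bore. Press only lightly, do not drop the gauge, and leave the other things on the worktop where they are.

Things in the scene. Friction and masses are not known exactly. Their poses are not given: they have to be found in the camera images.
- gauge: loose depth gauge, about 100 g in all, standing upright (z up along the rod). Origin at the rod's tip. A steel rod 8 mm in diameter with a round tip runs from the tip up to a blue square head, 22 x 22 mm and 36 mm tall (102 to 138 mm above the tip; a thin 16 mm disc on top to 141 mm); grip it by the flat sides of the head, which are square to its x and y. A sliding aluminium stop rides on the rod
- gauge_tip (a point): lowest point of the gauge's rod (round, radius 4 mm)
- gauge_head (a point): middle of the blue head, 120 mm above the tip; the place to grip
- stop_face (a point): centre of the flat underside of the stop. The stop is a bar 60 x 28 x 10 mm (long along the gauge's x) with a brass collar of 18 mm diameter, 8 mm tall, on top of it; it does not turn on the rod. Friction holds it where it is on the rod: it takes about 4 N to slide it, so it carries the gauge's weight (1 N) without slipping
- gauge_stop (a joint): how far the stop has slid up the rod, in m: at 0 the rod stands out 15 mm below the stop's underside, at v it stands out 0.015 + v. Starts at 0; upper limit 0.060
- blank: light wooden turning blank, 44 x 44 mm, gripped in dark steel jaws on a blue base plate (84 x 64 mm) fixed to the worktop; origin at the underside of the plate, on the bore's axis; z up. Its flat top is 80 mm above the worktop. Nothing of it moves
- bore_mouth (a point): centre of the mouth of the vertical blind bore in the blank's top: 12 mm in diameter, slightly chamfered, flat floor. The depth is unknown, somewhere between 32 and 58 mm
- stand: orange square post, 44 x 44 mm, on a black foot (84 x 70 mm) fixed to the worktop; origin at its underside, on the axis of the post; its flat top is 80 mm above the worktop, level with that of the blank
- stand_mouth (a point): centre of the mouth of the stand's vertical hole: 16 mm in diameter, slightly chamfered, 72 mm deep. The gauge hangs here at the start, the rod in the hole and the stop's underside on the stand's top
- mug: bystander: white dotted mug, 91 mm tall, origin at its underside
- cork_grip: bystander: lying cork grip, 165 mm long, 28 mm thick
- foregrip: bystander: black foam foregrip standing upright, 30 mm wide, 42 mm tall, origin at its underside
- jar: bystander: jar with a black lid, 41 mm wide, 51 mm tall, origin at its underside
- scissors: bystander: scissors with blue handles lying flat, 199 mm long
- caliper: bystander: calliper lying flat, 184 mm long
- pencil: bystander: red pencil lying flat, 142 mm long

How it is judged (in metres and radians):
On the way, in this order (a step that is already met when the one before it is completed fails the run):
1. the gauge is lifted out of the stand and its rod enters the bore, upright (horizontal distance between gauge_tip and bore_mouth below 0.004 m and z of gauge_tip in the frame of bore_mouth below -0.005 m and angle between gauge's own z axis and vertical below 0.12 rad), for 0.1 s.
2. the rod is pressed on the floor of the bore (more than 1 N) with the stop on the face of the blank, for half a second (contact force between gauge and core above 1 N and z of gauge_tip in the frame of bore_floor below 0.0015 m and z of stop_face in the frame of bore_mouth below 0.002 m and horizontal distance between gauge_tip and bore_mouth below 0.004 m), for 0.5 s.
At the end, for the whole second after the job is handed in: The gauge hangs still and upright (within 0.08 rad) in its stand, let go, the stop's underside on the stand's top within 2 mm and within 7 mm of the hole's centre, and the rod stands out below the stop by the depth of the bore within 2 mm (its tip is level with the bore's floor) (horizontal distance between stop_face and stand_mouth below 0.007 m and z of stop_face in the frame of stand_mouth between -0.002 and 0.002 m and angle between gauge's own z axis and vertical below 0.08 rad and z of gauge_tip in the frame of bore_floor between -0.002 and 0.002 m and linear speed of gauge below 0.01 m/s); the robot touches nothing.
It fails at once if the rod is pressed on the floor of the bore with more than 25 N (contact force between gauge and core above 25 N).
It fails at once if the gauge is pressed on the blank (its top or the wall of the bore) with more than 25 N (contact force between gauge and blank above 25 N).
It fails at once if the gauge is pressed or dropped on the stand with more than 25 N (contact force between gauge and stand above 25 N).
It fails at once if a bystander is moved by more than 20 mm (distance of any of mug, cork_grip, foregrip, jar, scissors, caliper, pencil from where it was at the start of the episode above 0.02 m).
It also fails if it takes over 72 s, if anything falls off the work surface, if the arm or the gripper's body presses on something with over 40 N, if the wrist force passes 120 N, or if a joint passes its speed limit or range.

## Working session

There is one attempt and no reset: what is moved stays moved. The work goes in short steps, Python scripts to look and compute and a tool call to move; the robot and the scene stay as the last step left them, time stands still between calls to the robot, and variables do not carry over. Pictures are saved under pics/ and viewed, at most 10 in all, crops included, and the job is handed in when it is done.

Besides the shell and the picture viewer there is one more tool, called after "Request:" as a command line: name --argument value ..., lists and objects as JSON in quotes. servo_tool: Moves the arm, as the interface text tells. Its arguments: {"type":"object","properties":{"increments":{"type":"array"},"newtons":{"type":"number"}},"required":["increments"]}

```bash
mkdir -p pics; cat > h.py <<'E'
import numpy as np, cv2
from workcell import ctrl
def cloud(c,mask):
    d=c["depth"];K=np.array(c["intrinsics"]);v,u=np.nonzero(mask&(d>0));z=d[v,u]
    P=np.stack([(u-K[0,2])/K[0,0]*z,(v-K[1,2])/K[1,1]*z,z],1)
    R=cv2.Rodrigues(np.array(c["rvec"],float))[0]
    return (P-np.array(c["tvec"]).ravel())@R
E
python3 - <<'E'
from h import *
for n in ["side","top"]:
    c=ctrl.read_camera(n); cv2.imwrite(f"pics/{n}1.png",c["color"][:,:,::-1])
    for t in ["gauge","blank","stand","mug","jar","foregrip","cork_grip"]:
        s=ctrl.silhouettes(t,n)
        for q in s[:2]:
            P=cloud(c,q["pixels"])
            if len(P)<5: continue
            print(n,t,round(q["confidence"],2),q["box"],len(P),"med",np.median(P,0).round(),"lo",np.percentile(P,3,0).round(),"hi",np.percentile(P,97,0).round())
o=ctrl.get_obs();print(o["t"],o["tool_pos"],o["ee_rot"],o["wrist_force"],o["opening"])
E
```

```text
side gauge 0.79 [209.7, 181.1, 229.8, 220.3] 251 med [429. 159. 126.] lo [405. 148.  82.] hi [456. 176. 205.]
side blank 0.62 [304.2, 236.9, 335.8, 275.1] 725 med [ 442. -218.   40.] lo [ 420. -238.    3.] hi [ 484. -183.   82.]
side stand 0.59 [208.9, 214.2, 234.6, 240.0] 442 med [418. 147.  31.] lo [394. 127.   6.] hi [453. 190.  79.]
side mug 0.98 [390.0, 252.2, 427.8, 288.6] 852 med [ 507. -476.   52.] lo [ 494. -505.    6.] hi [ 574. -416.   90.]
side mug 0.36 [342.9, 229.1, 360.3, 250.3] 213 med [ 616. -246.   36.] lo [ 607. -261.    7.] hi [ 641. -226.   54.]
side jar 0.74 [346.1, 228.5, 357.5, 245.0] 191 med [ 615. -246.   37.] lo [ 607. -261.    8.] hi [ 640. -228.   54.]
side jar 0.47 [208.8, 182.0, 229.7, 217.5] 235 med [429. 159. 128.] lo [405. 149.  84.] hi [454. 176. 205.]
side cork_grip 0.43 [191.7, 206.6, 213.2, 217.6] 124 med [497. 301.  17.] lo [478. 278.  -2.] hi [539. 331.  29.]
top gauge 0.68 [227.3, 259.3, 240.6, 284.7] 201 med [427. 165.  99.] lo [408. 150.  87.] hi [445. 176. 209.]
top blank 0.82 [326.8, 205.8, 350.6, 236.5] 554 med [ 448. -197.   46.] lo [ 42
[... 644 characters left out ...]
.2, 236.0] 586 med [ 450. -196.   45.] lo [ 420. -229.    3.] hi [ 496. -176.   86.]
top foregrip 0.53 [274.7, 199.0, 282.1, 208.4] 76 med [594. -58.  35.] lo [587. -70.  13.] hi [609. -48.  48.]
top foregrip 0.21 [326.1, 206.9, 348.9, 236.5] 526 med [ 448. -196.   46.] lo [ 421. -225.    5.] hi [ 488. -177.   86.]
top cork_grip 0.73 [148.7, 274.1, 193.0, 319.3] 521 med [475. 366.  25.] lo [442. 289.   0.] hi [510. 430.  32.]
top cork_grip 0.48 [291.9, 189.5, 304.2, 219.7] 60 med [ 573. -121.    8.] lo [ 527. -131.    1.] hi [ 628. -113.   14.]
0.8 [ 279.59924727 -558.98279446  222.57854859] [3.05747186e+00 7.21881953e-01 1.45655390e-05] [-0.39572432  0.35374088  0.31305578] 86.8640575869104
```

```bash
python3 - <<'E'
import cv2,numpy as np
a=cv2.imread("pics/top1.png")[190:310,190:390];b=cv2.imread("pics/side1.png")[165:285,180:380]
cv2.imwrite("pics/v1.png",np.vstack([cv2.resize(a,None,fx=2.5,fy=2.5,interpolation=2),cv2.resize(b,None,fx=2.5,fy=2.5,interpolation=2)]))
E
```

```text
(no output)
```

View pics/v1.png

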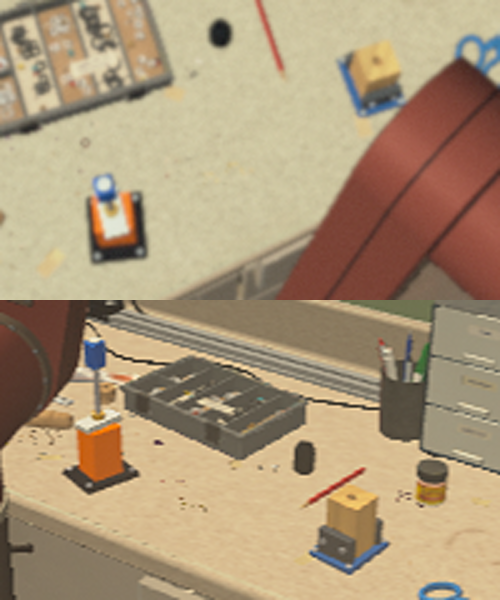

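Request:
servo_tool --increments '[[1, [30, -29, -12], 0], [1, [30, -29, -12], 0], [1, [30, -29, -12], 0], [1, [30, -29, -12], 0], [1, [30, -29, -12], 0], [1, [30, -29, -12], 0], [1, [30, -29, -12], 0], [1, [30, -29, -12], 0]]'

```text
t: 1.47
tool_pos: [386.2, -255.0, 315.5]
ee_rot: [3.057, 0.721, 0.001]
wrist_force: [2.4, 1.0, 0.2]
opening: 87.1
gripper_force: 0.0
```

Request:
servo_tool --increments '[[1, [20, -18, -4], 0], [1, [0, 0, 0], 0], [1, [0, 0, 0], 0], [1, [0, 0, 0], 0]]'

```text
t: 1.8
tool_pos: [395.6, -232.1, 318.5]
ee_rot: [3.057, 0.723, -0.001]
wrist_force: [-0.8, -0.1, 0.0]
opening: 87.1
gripper_force: 0.0
```

```bash
cat >> h.py <<'E'
def cam(c):
    R=cv2.Rodrigues(np.array(c["rvec"],float))[0]; return R,-R.T@np.array(c["tvec"]).ravel()
def ray(c,u,v):
    K=np.array(c["intrinsics"]);R,o=cam(c)
    x=(u-K[0,2])/K[0,0];y=(v-K[1,2])/K[1,1];r=np.hypot(x,y)+1e-12
    return o,np.stack([x/r*np.sin(r),y/r*np.sin(r),np.cos(r)],-1)@R
def at_z(c,u,v,z):
    o,d=ray(c,np.asarray(u,float),np.asarray(v,float)); return o+d*((z-o[2])/d[...,2])[...,None]
def fcloud(c,mask):
    d=c["depth"];v,u=np.nonzero(mask&(d>0)); R,_=cam(c);o,r=ray(c,u.astype(float),v.astype(float))
    zc=(r@R.T)[:,2]; return o+r*(d[v,u]/zc)[:,None],u,v
def axes():
    o=ctrl.get_obs();R=cv2.Rodrigues(np.array(o["ee_rot"],float))[0];return o,R
E
python3 - <<'E'
from h import *
c=ctrl.read_camera("wrist");np.save("pics/w1.npy",c,allow_pickle=True)
cv2.imwrite("pics/w1.png",c["color"][:,:,::-1])
o,R=axes();print(o["t"],o["tool_pos"],o["ee_rot"],o["wrist_force"]);print("cam",cam(c),c["intrinsics"])
print("cam in tool",R.T@(cam(c)[1]-o["tool_pos"]))
for t in ["blank","stand","gauge"]:
    for q in ctrl.silhouettes(t,"wrist")[:2]:
        P,u,v=fcloud(c,q["pixels"]);print(t,q["confidence"],q["box"],np.median(P,0).round(),np.percentile(P,97,0).round(),np.percentile(P,3,0).round())
E
```

```text
1.85 [ 395.37760282 -232.48920431  318.22923589] [-3.05761397e+00 -7.20862473e-01  1.22109941e-03] [-0.26314713  1.25273203  0.02397259]
cam (array([[ 4.46531657e-01, -8.94767607e-01,  6.39251344e-04],
       [-8.58413467e-01, -4.28187413e-01,  2.82456827e-01],
       [-2.52459500e-01, -1.26674657e-01, -9.59279799e-01]]), array([ 466.23929068, -197.17972375,  480.97084597])) [[325.1922621    0.         274.74829627]
 [  0.         325.1922621  211.77536842]
 [  0.           0.           1.        ]]
cam in tool [ 7.90540760e+01  9.15859097e-03 -1.62798719e+02]
blank 0.95 [246.7, 91.1, 316.0, 160.3] [ 463. -206.   43.] [ 502. -176.   82.] [ 424. -238.    7.]
blank 0.53 [26.9, 25.9, 58.1, 70.1] [436. 159.  90.] [462. 178.  99.] [408. 147.  83.]
stand 0.59 [26.7, 22.8, 58.6, 68.0] [437. 159.  90.] [463. 181.  98.] [407. 147.  82.]
stand 0.56 [40.6, 21.8, 96.3, 83.5] [438. 146.  21.] [474. 177.  81.] [396. 127.   6.]
gauge 0.87 [1.2, 24.1, 59.0, 66.1] [436. 161.  91.] [463. 293. 181.] [408. 148.   1.]
gauge 0.4 [222.1, 0.0, 246.0, 12.1] [592. -69.  24.] [604. -57.  39.] [588. -76.   8.]
```

View pics/w1.png

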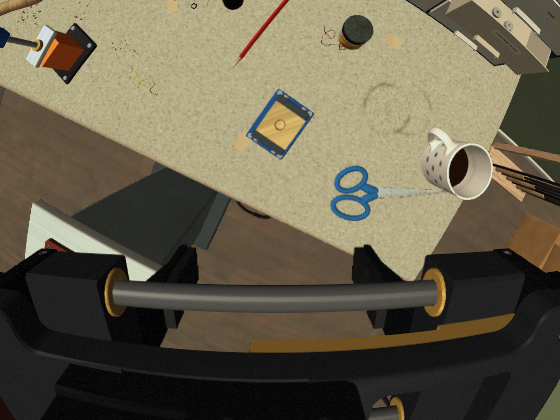

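Bore mouth at about (281,125) in the blank's top; gauge and stand at the upper left (0–95, 25–80).

```bash
python3 - <<'E'
from h import *
c=np.load("pics/w1.npy",allow_pickle=True).item()
m=np.zeros((420,560),bool);m[80:170,235:330]=1
P,u,v=fcloud(c,m);k=(P[:,2]>70)
print("top z",np.median(P[k,2]),k.sum());print(cv2.minAreaRect(P[k,:2].astype(np.float32)))
g=cv2.cvtColor(c["color"],cv2.COLOR_RGB2GRAY)[105:145,260:302]
print(at_z(c,281,125,80))
G=cv2.resize(g,None,fx=10,fy=10,interpolation=2)
print(cv2.HoughCircles(G,cv2.HOUGH_GRADIENT,2,100,param1=80,param2=20,minRadius=30,maxRadius=80))
m[:]=0;m[15:90,0:100]=1
P,u,v=fcloud(c,m)
for a,b in[(86,95),(95,103),(115,230)]:
  k=(P[:,2]>a)&(P[:,2]<b);print(a,k.sum(),P[k].mean(0).round(),cv2.minAreaRect(P[k,:2].astype(np.float32)))
cv2.imwrite("pics/z1.png",np.hstack([cv2.resize(c["color"][95:155,250:310,::-1],(400,400),interpolation=2),cv2.resize(c["color"][10:90,0:100,::-1],(400,400),interpolation=2)]))
E
```

```text
top z 80.29967996919382 1214
((462.29864501953125, -206.7373046875), (44.708404541015625, 44.84941482543945), 81.023193359375)
[ 462.76679955 -207.71509025   80.        ]
[[[197.  205.   33.2]
  [399.  361.   67.6]
  [329.  261.   78.8]
  [129.  291.   67.6]
  [219.   59.   55.4]]]
86 493 [436. 161.  90.] ((435.0568542480469, 164.32955932617188), (29.829853057861328, 60.92966842651367), 79.83759307861328)
95 73 [435. 162.  98.] ((435.25634765625, 163.35397338867188), (16.746883392333984, 14.609089851379395), 7.0448079109191895)
115 273 [436. 159. 159.] ((436.00244140625, 162.97596740722656), (21.648006439208984, 20.751976013183594), 74.67295837402344)
```

View pics/z1.png

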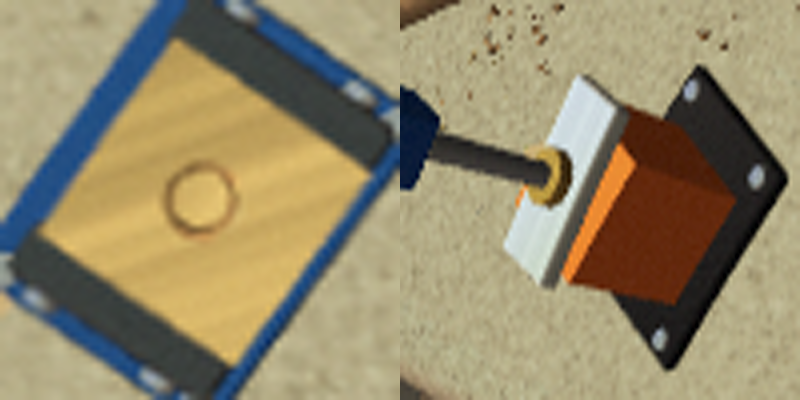

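Request:
servo_tool --increments '[[1, [18, 2, 17], 0], [1, [18, 2, 17], 0], [1, [18, 2, 17], 0], [1, [17, 2, 17], 0], [1, [0, 0, 0], 0.11], [1, [0, 0, 0], 0.11], [1, [0, 0, 0], 0.11], [1, [0, 0, 0], 0.11]]'

```text
t: 2.67
tool_pos: [462.5, -207.9, 249.9]
ee_rot: [-3.141, -0.027, 0.002]
wrist_force: [0.3, -0.3, 0.5]
opening: 86.5
gripper_force: 0.0
```

Request:
servo_tool --increments '[[1, [0, 0, 0], 0.1], [1, [0, 0, 0], 0.1], [1, [0, 0, 0], 0], [1, [0, 0, 0], 0], [1, [0, 0, 0], 0], [1, [0, 0, 0], 0]]'

```text
t: 3.17
tool_pos: [462.8, -207.5, 250.5]
ee_rot: [-3.129, 0.274, 0.0]
wrist_force: [0.9, 0.4, 0.0]
opening: 86.8
gripper_force: 0.0
```

```bash
python3 - <<'E'
from h import *
c=np.load("pics/w1.npy",allow_pickle=True).item();print("bore from w1",at_z(c,279.7,124.4,80))
c=ctrl.read_camera("wrist");np.save("pics/w2.npy",c,allow_pickle=True)
o,R=axes();print(o["t"],o["tool_pos"],o["wrist_force"],o["joint_positions"],"\n",R)
P,u,v=fcloud(c,np.ones((420,560),bool));k=(np.abs(P[:,2]-80)<6)&(np.hypot(P[:,0]-462,P[:,1]+207)<40)
print("top",np.median(P[k,2]),cv2.minAreaRect(P[k,:2].astype(np.float32)),u[k].min(),u[k].max(),v[k].min(),v[k].max())
a,b=(int((u[k].min()+u[k].max())/2),int((v[k].min()+v[k].max())/2));print(a,b)
im=c["color"][b-40:b+40,a-40:a+40,::-1];cv2.imwrite("pics/z2.png",np.hstack([cv2.resize(im,(400,400),interpolation=2),cv2.resize(c["color"][:,:,::-1],(400,300))[[*range(300)]+[0]*100]]))
E
```

```text
bore from w1 [ 462.71654144 -205.96767338   80.        ]
3.2167 [ 462.8034534  -207.37139391  250.59232413] [ 0.23647179  0.80559577 -0.04553126] [-5.76880815e-01 -8.27840488e-02  1.79305897e+00  1.94118510e-05
  1.43146700e+00  1.16899925e+00] 
 [[ 9.84711478e-01 -1.74193261e-01 -1.14627981e-04]
 [-1.74193250e-01 -9.84711482e-01  9.75260805e-05]
 [-1.29863875e-04 -7.60676302e-05 -9.99999989e-01]]
top 80.15013048522923 ((462.8096008300781, -206.49240112304688), (44.12807083129883, 44.72660827636719), 81.47718811035156) 253 295 173 215
274 194
```

View pics/z2.png

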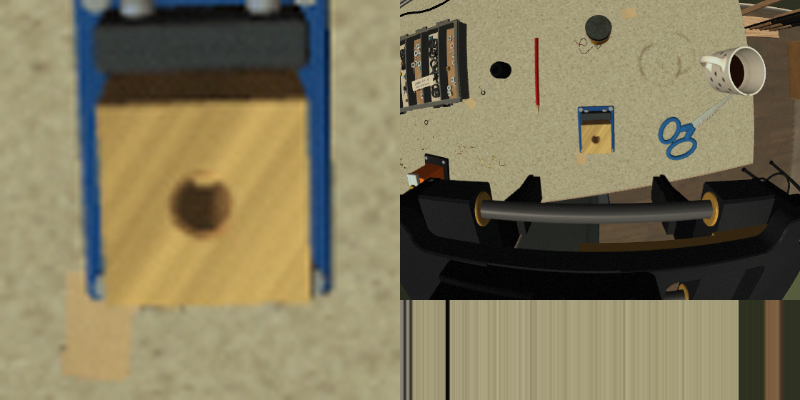

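Request:
servo_tool --increments '[[1, [-7.6, -30, -1], 0], [1, [-7.6, -30, -1], 0], [1, [-7.6, -30, -1], 0], [1, [-7.6, -30, -1], 0], [1, [-7.6, -30, -1], 0], [1, [-7.6, -30, -1], 0], [1, [-7.6, -30, -1], 0], [1, [-7.6, -30, -1], 0]]'

```text
t: 3.88
tool_pos: [444.8, 41.2, 258.9]
ee_rot: [3.13, -0.275, 0.001]
wrist_force: [0.2, -0.7, 1.2]
opening: 87.0
gripper_force: 0.0
```

Request:
servo_tool --increments '[[1, [-7.6, -30, 0], 0], [1, [-7.6, -30, 0], 0], [1, [-7.6, -30, 0], 0], [1, [-7.6, -30, 0], 0], [1, [0, 0, 0], 0], [1, [0, 0, 0], 0], [1, [0, 0, 0], 0], [1, [0, 0, 0], 0]]'

```text
t: 4.55
tool_pos: [436.4, 162.3, 258.6]
ee_rot: [3.129, -0.277, 0.0]
wrist_force: [0.1, 0.7, -0.2]
opening: 86.9
gripper_force: 0.0
```

```bash
python3 - <<'E'
from h import *
c=np.load("pics/w2.npy",allow_pickle=True).item();print("bore from w2",at_z(c,273.6,194.6,80))
c=ctrl.read_camera("wrist");np.save("pics/w3.npy",c,allow_pickle=True)
o,R=axes();print(o["t"],o["tool_pos"],o["wrist_force"],o["joint_positions"])
P,u,v=fcloud(c,np.ones((420,560),bool));k0=(np.hypot(P[:,0]-436,P[:,1]-163)<40)
for a,b in[(76,84),(86,95),(200,206),(206,212),(160,215)]:
  k=(P[:,2]>a)&(P[:,2]<b)&k0
  if k.sum()>5: print(a,k.sum(),np.median(P[k],0).round(1),cv2.minAreaRect(P[k,:2].astype(np.float32)),u[k].min(),u[k].max(),v[k].min(),v[k].max())
cv2.imwrite("pics/w3.png",c["color"][:,:,::-1])
E
```

```text
bore from w2 [ 462.72168248 -205.72664045   80.        ]
4.6 [436.43949161 162.20334173 258.65083846] [ 0.67394111 -0.6175243   0.24112138] [ 1.86452565e-01 -1.94071649e-01  1.87756330e+00 -3.30551519e-04
  1.45813060e+00  1.93479949e+00]
76 565 [436.4 161.8  80.1] ((438.0780944824219, 164.45465087890625), (44.147308349609375, 51.275516510009766), 70.12293243408203) 250 296 168 216
86 799 [448.7 161.9  90.1] ((442.8066101074219, 164.06210327148438), (27.915542602539062, 42.855384826660156), 78.10768127441406) 259 286 169 209
200 606 [437.5 165.2 203. ] ((435.0953674316406, 165.29835510253906), (21.164907455444336, 21.727922439575195), 78.92098999023438) 257 286 218 247
206 245 [435.3 165.1 206.6] ((434.970947265625, 165.45822143554688), (14.455177307128906, 15.125373840332031), 38.5543212890625) 261 282 226 246
160 1163 [440.2 164.7 202.8] ((435.2181091308594, 165.3876953125), (21.835803985595703, 21.793920516967773), 79.75430297851562) 257 286 208 247
```

View pics/w3.png

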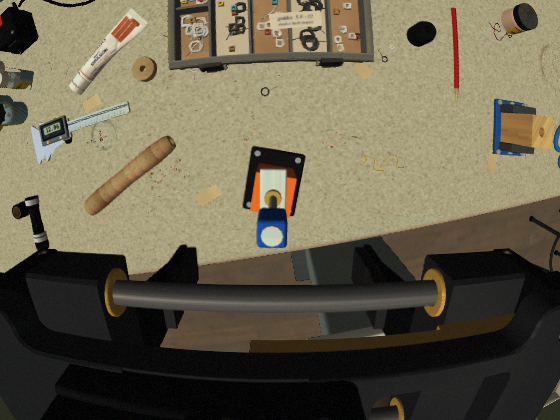

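Request:
servo_tool --increments '[[1, [-1.8, -2.8, 0], 0], [1, [0, 0, 20], 0], [1, [0, 0, 24], 0], [1, [0, 0, 24], 0], [1, [0, 0, 16], 0], [1, [0, 0, 8.6], 0], [1, [0, 0, 0], 0], [1, [0, 0, 0], 0]]'

```text
t: 5.27
tool_pos: [435.2, 166.0, 166.4]
ee_rot: [-3.129, 0.278, 0.0]
wrist_force: [-0.0, -0.5, -0.0]
opening: 87.0
gripper_force: 0.0
```

Request:
servo_tool --increments '[[0, [0, 0, 0], 0], [0, [0, 0, 0], 0], [0, [0, 0, 0], 0], [0, [0, 0, 0], 0], [0, [0, 0, 0], 0], [0, [0, 0, 0], 0], [0, [0, 0, 0], 0], [0, [0, 0, 0], 0]]' --newtons 30

```text
t: 5.93
tool_pos: [434.9, 166.4, 166.1]
ee_rot: [3.129, -0.276, -0.0]
wrist_force: [-0.3, 0.3, -1.1]
opening: 41.3
gripper_force: 0.0
```

Request:
servo_tool --increments '[[0, [0, 0, 0], 0], [0, [0, 0, 0], 0], [0, [0, 0, 0], 0], [0, [0, 0, 0], 0], [0, [0, 0, 0], 0], [0, [0, 0, 0], 0], [0, [0, 0, 0], 0], [0, [0, 0, 0], 0]]'

```text
t: 6.6
tool_pos: [434.9, 166.3, 166.0]
ee_rot: [3.129, -0.276, -0.0]
wrist_force: [0.5, -1.0, -1.0]
opening: 22.1
gripper_force: 30.0
```

Request:
servo_tool --increments '[[0, [0, 0, -10], 0], [0, [0, 0, -20], 0], [0, [0, 0, -25], 0], [0, [0, 0, -25], 0], [0, [0, 0, -10], 0], [0, [0, 0, 0], 0], [0, [0, 0, 0], 0], [0, [0, 0, 0], 0]]'

```text
t: 7.27
tool_pos: [434.1, 166.1, 254.5]
ee_rot: [3.129, -0.276, -0.004]
wrist_force: [-1.9, 0.7, -3.3]
opening: 21.6
gripper_force: 30.0
```

Request:
servo_tool --increments '[[0, [5, 20, 0], 0], [0, [7, 28, 0], 0], [0, [7, 28, 0], 0], [0, [7, 28, 0], 0], [0, [7, 28, 0], 0], [0, [7, 28, 0], 0], [0, [7, 28, 0], 0], [0, [7, 28, 0], 0]]'

```text
t: 7.93
tool_pos: [449.0, -56.9, 254.0]
ee_rot: [-3.129, 0.276, 0.005]
wrist_force: [1.2, 0.3, -1.4]
opening: 21.9
gripper_force: 30.0
```

Request:
servo_tool --increments '[[0, [7, 28, 0], 0], [0, [7, 28, 0], 0], [0, [7, 28, 0], 0], [0, [7, 28, 0], 0], [0, [7, 20, 0], 0], [0, [3, 13, 0], 0], [0, [0, 0, 0], 0], [0, [0, 0, 0], 0]]'

```text
t: 8.6
tool_pos: [461.5, -204.9, 254.6]
ee_rot: [-3.127, 0.278, 0.004]
wrist_force: [0.4, 0.7, -1.4]
opening: 21.7
gripper_force: 30.0
```

Request:
servo_tool --increments '[[0, [0, 0, 0], 0], [0, [0, 0, 0], 0], [0, [0, 0, 0], 0], [0, [0, 0, 0], 0]]'

```text
t: 8.93
tool_pos: [462.4, -204.4, 256.2]
ee_rot: [3.13, -0.274, 0.0]
wrist_force: [-0.2, 0.3, -0.7]
opening: 22.1
gripper_force: 30.0
```

```bash
python3 - <<'E'
from h import *
c=ctrl.read_camera("wrist");np.save("pics/w4.npy",c,allow_pickle=True)
o,R=axes();print(o["t"],o["tool_pos"],R[:,0],o["wrist_force"])
d=np.array([462.7,-205.8,0])-o["tool_pos"];print("to bore in tool xy",(R.T@d)[:2])
cv2.imwrite("pics/w4.png",np.hstack([cv2.resize(c["color"][150:230,240:320,::-1],(400,400),interpolation=2),cv2.resize(c["color"][130:290,190:350,::-1],(400,400),interpolation=2)]))
E
```

```text
8.9833 [ 462.35316293 -204.53062968  256.24944135] [ 9.84705890e-01 -1.74224583e-01  3.22174197e-04] [ 0.53682482 -0.06291031 -1.87931902]
to bore in tool xy [0.48013106 1.17873945]
```

View pics/w4.png

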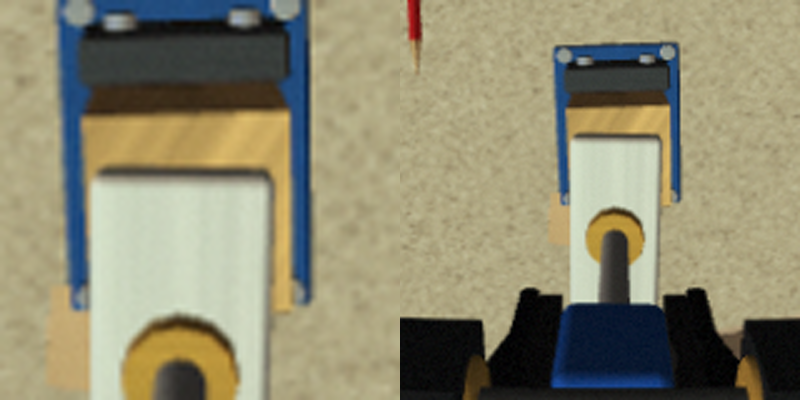

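```bash
python3 - <<'E'
from h import *
c=np.load("pics/w4.npy",allow_pickle=True).item();o,R=axes();T=np.array(o["tool_pos"])
P,u,v=fcloud(c,np.ones((420,560),bool));Q=(P-T)@R
k0=(np.hypot(Q[:,0],Q[:,1])<45)
for n,a,b in[("blank",77,84),("stop",177,185),("collar",185.5,192),("head",240,297)]:
  k=(P[:,2]>a)&(P[:,2]<b)&k0&(np.abs(Q[:,1])<(23 if n=="blank" else 16)); 
  if k.sum()>5: print(n,k.sum(),np.median(P[k,2]).round(1),"tool x",np.percentile(Q[k,0],[1,99]).round(1),"y",np.percentile(Q[k,1],[1,99]).round(1),cv2.minAreaRect(Q[k,:2].astype(np.float32)))
print("collar",(at_z(c,275.7,224.8,188)-T)@R)
E
```

```text
blank 549 80.2 tool x [-18.3  23. ] y [-20.5  22.9] ((1.7036724090576172, 1.0354576110839844), (43.065364837646484, 43.570987701416016), 0.9304283261299133)
stop 1803 180.4 tool x [-23.2  29.9] y [-13.7  13.8] ((2.9236011505126953, 0.17707347869873047), (54.317501068115234, 27.65616226196289), 0.8908092379570007)
collar 288 188.5 tool x [-6.3  8.7] y [-8.7  7.8] ((0.9342999458312988, -0.1486501693725586), (17.26983642578125, 16.110271453857422), 86.76272583007812)
head 2605 282.0 tool x [-9.6 12.3] y [-15.6  15.7] ((0.42328548431396484, 0.47198486328125), (32.056365966796875, 23.742351531982422), 87.52494812011719)
collar [ 0.74575061  0.07962498 68.24968857]
```

Request:
servo_tool --increments '[[0, [0.2, 1.2, 0], 0], [0, [0, 0, 12], 0], [0, [0, 0, 18], 0], [0, [0, 0, 18], 0], [0, [0, 0, 14], 0], [0, [0, 0, 6], 0], [0, [0, 0, 0], 0], [0, [0, 0, 0], 0]]'

```text
t: 9.65
tool_pos: [462.1, -206.4, 187.9]
ee_rot: [-3.129, 0.276, 0.001]
wrist_force: [0.6, -0.5, -0.4]
opening: 22.1
gripper_force: 30.0
```

Request:
servo_tool --increments '[[0, [0, 0, 2], 0], [0, [0, 0, 2], 0], [0, [0, 0, 2], 0], [0, [0, 0, 1], 0], [0, [0, 0, 0], 0], [0, [0, 0, 0], 0]]'

```text
t: 10.15
tool_pos: [462.2, -206.4, 181.1]
ee_rot: [3.129, -0.276, 0.0]
wrist_force: [0.5, 1.4, -1.0]
opening: 21.5
gripper_force: 30.0
```

Request:
servo_tool --increments '[[0, [0, 0, 1], 0], [0, [0, 0, 1], 0], [0, [0, 0, 1], 0], [0, [0, 0, 1], 0], [0, [0, 0, 0], 0], [0, [0, 0, 0], 0]]'

```text
t: 10.65
tool_pos: [462.1, -206.4, 176.9]
ee_rot: [-3.129, 0.276, 0.0]
wrist_force: [0.4, 0.3, -1.0]
opening: 21.7
gripper_force: 30.0
```

Request:
servo_tool --increments '[[0, [0, 0, 1], 0], [0, [0, 0, 1], 0], [0, [0, 0, 1], 0], [0, [0, 0, 0], 0], [0, [0, 0, 0], 0]]'

```text
t: 11.07
tool_pos: [462.1, -206.4, 174.0]
ee_rot: [-3.129, 0.276, 0.0]
wrist_force: [-0.3, -0.4, -1.3]
opening: 21.7
gripper_force: 30.0
```

Request:
servo_tool --increments '[[0, [0, 0, 2], 0], [0, [0, 0, 2], 0], [0, [0, 0, 1], 0], [0, [0, 0, 1], 0], [0, [0, 0, 1], 0], [0, [0, 0, 1], 0], [0, [0, 0, 1], 0], [0, [0, 0, 1], 0]]'

```text
t: 11.73
tool_pos: [462.4, -206.5, 164.6]
ee_rot: [3.129, -0.276, 0.001]
wrist_force: [-0.9, 0.1, 3.7]
opening: 21.7
gripper_force: 30.0
```

Request:
servo_tool --increments '[[0, [0, 0, 1], 0], [0, [0, 0, 1], 0], [0, [0, 0, 1], 0], [0, [0, 0, 1], 0], [0, [0, 0, 1], 0], [0, [0, 0, 1], 0], [0, [0, 0, 1], 0], [0, [0, 0, 1], 0]]'

```text
t: 12.4
tool_pos: [462.3, -206.5, 156.0]
ee_rot: [3.129, -0.276, 0.0]
wrist_force: [-2.4, 0.9, 3.2]
opening: 21.9
gripper_force: 30.0
```

Request:
servo_tool --increments '[[0, [0, 0, 1], 0], [0, [0, 0, 1], 0], [0, [0, 0, 1], 0], [0, [0, 0, 1], 0], [0, [0, 0, 1], 0], [0, [0, 0, 0.5], 0], [0, [0, 0, 0], 0]]'

```text
t: 12.98
tool_pos: [462.2, -206.5, 150.4]
ee_rot: [3.129, -0.276, 0.0]
wrist_force: [0.1, -0.8, 1.4]
opening: 21.5
gripper_force: 30.0
```

Request:
servo_tool --increments '[[0, [0, 0, 0.5], 0], [0, [0, 0, 0.5], 0], [0, [0, 0, 0.5], 0], [0, [0, 0, 0], 0]]'

```text
t: 13.32
tool_pos: [462.2, -206.5, 149.0]
ee_rot: [3.129, -0.276, -0.0]
wrist_force: [0.1, -0.4, 2.1]
opening: 21.8
gripper_force: 30.0
```

Request:
servo_tool --increments '[[0, [0, 0, 0.5], 0], [0, [0, 0, 0.5], 0], [0, [0, 0, 0.5], 0], [0, [0, 0, 0.5], 0]]'

```text
t: 13.65
tool_pos: [462.3, -206.5, 147.1]
ee_rot: [3.129, -0.276, 0.0]
wrist_force: [-1.6, -1.7, 3.1]
opening: 22.0
gripper_force: 30.0
```

Request:
servo_tool --increments '[[0, [0, 0, 0.6], 0], [0, [0, 0, 0.6], 0], [0, [0, 0, 0.6], 0], [0, [0, 0, 0.6], 0]]'

```text
t: 13.98
tool_pos: [462.2, -206.5, 144.6]
ee_rot: [3.129, -0.276, 0.0]
wrist_force: [-1.6, -1.1, 3.1]
opening: 21.8
gripper_force: 30.0
```

Request:
servo_tool --increments '[[0, [0, 0, 0.6], 0], [0, [0, 0, 0.6], 0], [0, [0, 0, 0.6], 0], [0, [0, 0, 0.6], 0]]'

```text
t: 14.32
tool_pos: [462.2, -206.5, 142.2]
ee_rot: [3.129, -0.276, 0.0]
wrist_force: [-0.7, -2.1, 3.7]
opening: 21.7
gripper_force: 30.0
```

Request:
servo_tool --increments '[[0, [0, 0, 0.6], 0], [0, [0, 0, 0.6], 0], [0, [0, 0, 0.6], 0], [0, [0, 0, 0.6], 0]]'

```text
t: 14.65
tool_pos: [462.2, -206.5, 139.8]
ee_rot: [3.129, -0.276, 0.0]
wrist_force: [-0.7, -1.9, 2.5]
opening: 21.8
gripper_force: 30.0
```

Request:
servo_tool --increments '[[0, [0, 0, 0.6], 0], [0, [0, 0, 0.6], 0], [0, [0, 0, 0.6], 0], [0, [0, 0, 0.6], 0]]'

```text
t: 14.98
tool_pos: [462.2, -206.5, 137.4]
ee_rot: [3.129, -0.276, 0.0]
wrist_force: [-0.6, -3.2, 3.5]
opening: 22.2
gripper_force: 30.0
```

Request:
servo_tool --increments '[[0, [0, 0, 0.6], 0], [0, [0, 0, 0.6], 0], [0, [0, 0, 0.6], 0], [0, [0, 0, 0.6], 0]]'

```text
t: 15.32
tool_pos: [462.2, -206.5, 135.0]
ee_rot: [3.129, -0.276, 0.0]
wrist_force: [-0.7, -2.5, 3.2]
opening: 22.1
gripper_force: 30.0
```

Request:
servo_tool --increments '[[0, [0, 0, 0.6], 0], [0, [0, 0, 0.6], 0], [0, [0, 0, 0.6], 0], [0, [0, 0, 0.6], 0]]'

```text
t: 15.65
tool_pos: [462.6, -206.6, 133.9]
ee_rot: [3.129, -0.276, 0.001]
wrist_force: [-2.7, -0.5, 14.7]
opening: 21.6
gripper_force: 30.1
```

Request:
servo_tool --increments '[[0, [0, 0, -0.4], 0], [0, [0, 0, 0], 0], [0, [0, 0, 0], 0], [0, [0, 0, 0], 0]]'

```text
t: 15.98
tool_pos: [462.6, -206.5, 133.9]
ee_rot: [3.129, -0.276, 0.002]
wrist_force: [-1.0, -0.3, 7.1]
opening: 21.8
gripper_force: 30.0
```

Request:
servo_tool --increments '[[0, [0, 0, 0], 0], [0, [0, 0, 0], 0], [0, [0, 0, 0], 0], [0, [0, 0, 0], 0], [0, [0, 0, 0], 0], [0, [0, 0, 0], 0], [0, [0, 0, 0], 0], [0, [0, 0, 0], 0]]'

```text
t: 16.65
tool_pos: [462.6, -206.5, 133.9]
ee_rot: [3.129, -0.276, 0.001]
wrist_force: [-0.8, -1.7, 7.9]
opening: 21.9
gripper_force: 30.0
```

Request:
servo_tool --increments '[[0, [0, 0, 0], 0], [0, [0, 0, 0], 0], [0, [0, 0, 0], 0], [0, [0, 0, 0], 0]]'

```text
t: 16.98
tool_pos: [462.6, -206.5, 133.9]
ee_rot: [3.129, -0.276, 0.001]
wrist_force: [-1.2, -1.0, 8.2]
opening: 22.1
gripper_force: 30.0
```

Request:
servo_tool --increments '[[0, [0, 0, -3], 0], [0, [0, 0, -10], 0], [0, [0, 0, -20], 0], [0, [0, 0, -25], 0], [0, [0, 0, -25], 0], [0, [0, 0, -25], 0], [0, [0, 0, -14], 0], [0, [0, 0, 0], 0]]'

```text
t: 17.65
tool_pos: [463.8, -206.8, 259.1]
ee_rot: [3.128, -0.276, 0.008]
wrist_force: [0.3, 0.2, -0.6]
opening: 21.8
gripper_force: 30.1
```

```bash
python3 - <<'E'
from h import *
o,R=axes();print(o["tool_pos"],o["wrist_force"])
c=np.load("pics/w3.npy",allow_pickle=True).item()
P,u,v=fcloud(c,np.ones((420,560),bool));Q=(P-[435.1,165.3,0])@R
col=c["color"][v,u].astype(int)
k=(np.abs(P[:,2]-80)<2.5)&(np.hypot(Q[:,0],Q[:,1])<40)&(col[:,0]>col[:,2]+60)
print("orange top x",np.percentile(Q[k,0],[1,99]),"y",np.percentile(Q[k,1],[1,99]),k.sum())
k=(P[:,2]>3)&(P[:,2]<20)&(np.hypot(Q[:,0],Q[:,1])<65)&(col.max(1)<70)
print("foot x",np.percentile(Q[k,0],[1,99]),"y",np.percentile(Q[k,1],[1,99]),np.median(P[k,2]),k.sum())
print("gauge tgt", (np.array([435.1,165.3,0])-o["tool_pos"])@R)
E
```

```text
[ 463.76986102 -206.84216123  259.08246743] [ 0.27172808  0.24704087 -0.6380724 ]
orange top x [-22.50747338  23.28249492] y [-24.08972831  24.08163397] 550
foot x [-39.3055033   43.66355162] y [-38.11642127  38.54510702] 8.180596368092239 1326
gauge tgt [ -94.77391518 -361.74557741  258.05719571]
```

Request:
servo_tool --increments '[[0, [-5, -20, 0], 0], [0, [-7, -28, 0], 0], [0, [-7, -28, 0], 0], [0, [-7, -28, 0], 0], [0, [-7, -28, 0], 0], [0, [-7, -28, 0], 0], [0, [-7, -28, 0], 0], [0, [-7, -28, 0], 0]]'

```text
t: 18.32
tool_pos: [445.5, 17.5, 253.4]
ee_rot: [-3.129, 0.277, 0.005]
wrist_force: [0.8, -0.5, -0.6]
opening: 21.4
gripper_force: 30.0
```

Request:
servo_tool --increments '[[0, [-7, -28, 0], 0], [0, [-7, -28, 0], 0], [0, [-7, -28, 0], 0], [0, [-7, -28, 0], 0], [0, [-7, -21, 0], 0], [0, [-3.5, -13, 0], 0], [0, [0, 0, 0], 0], [0, [0, 0, 0], 0]]'

```text
t: 18.98
tool_pos: [433.5, 166.6, 253.6]
ee_rot: [3.129, -0.273, -0.004]
wrist_force: [0.3, -0.8, -0.9]
opening: 22.0
gripper_force: 30.1
```

Request:
servo_tool --increments '[[0, [0, 0, 0], 0], [0, [0, 0, 0], 0], [0, [0, 0, 0], 0], [0, [0, 0, 0], 0]]'

```text
t: 19.32
tool_pos: [434.7, 165.5, 255.0]
ee_rot: [3.129, -0.279, -0.0]
wrist_force: [-0.4, 1.0, -1.1]
opening: 21.4
gripper_force: 30.1
```

```bash
python3 - <<'E'
from h import *
c=ctrl.read_camera("wrist");np.save("pics/w5.npy",c,allow_pickle=True);o,R=axes();T=np.array(o["tool_pos"]);print(o["t"],T,o["wrist_force"])
P,u,v=fcloud(c,np.ones((420,560),bool));Q=(P-T)@R;r=np.hypot(Q[:,0],Q[:,1])
col=c["color"][v,u].astype(int)
for n,k in [("orange",(np.abs(P[:,2]-80)<2.5)&(r<40)&(col[:,0]>col[:,2]+60)),("foot",(P[:,2]>3)&(P[:,2]<20)&(r<65)&(col.max(1)<70)),("stop",(np.abs(P[:,2]-T[2]+45)<10)&(r<40)&(col.min(1)>120))]:
  if k.sum()>5: print(n,"x",np.percentile(Q[k,0],[1,99]),"y",np.percentile(Q[k,1],[1,99]),np.median(P[k,2]),k.sum())
cv2.imwrite("pics/w5.png",cv2.resize(c["color"][110:290,170:370,::-1],(600,540),interpolation=2))
E
```

```text
19.3667 [434.75027446 165.58243945 255.06097622] [-0.27140253  0.02788215 -0.84737062]
orange x [-14.76380605  23.87685885] y [-23.7660335  23.6414621] 80.14383482971851 761
foot x [-32.16192335  44.37515869] y [-37.73026097  38.14679447] 8.183774252011233 1305
stop x [-9.39953373 28.94604716] y [-13.79996464  13.06550492] 211.4558761314606 1687
```

View pics/w5.png

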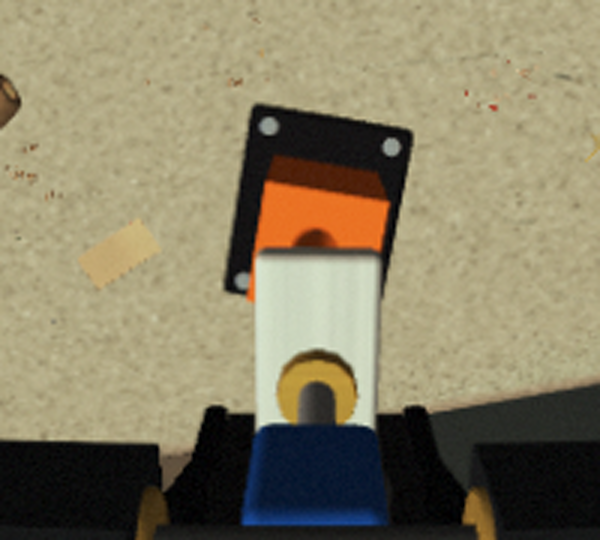

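The stop is up as expected; the hole's far rim shows at crop (316,229), in line with the rod.

```bash
python3 - <<'E'
from h import *
c=np.load("pics/w5.npy",allow_pickle=True).item();o,R=axes();T=np.array(o["tool_pos"])
print((at_z(c,275.1,186,80)-T)@R,T)
E
```

```text
[8.01625489e+00 5.17207076e-02 1.75061069e+02] [434.75027446 165.58243945 255.06097622]
```

Request:
servo_tool --increments '[[0, [0, 0, 14], 0], [0, [0, 0, 20], 0], [0, [0, 0, 18], 0], [0, [0, 0, 10], 0], [0, [0, 0, 5], 0], [0, [0, 0, 3], 0], [0, [0, 0, 2], 0], [0, [0, 0, 2], 0]]'

```text
t: 20.03
tool_pos: [435.3, 166.3, 181.9]
ee_rot: [-3.129, 0.277, -0.002]
wrist_force: [0.8, -0.5, -1.7]
opening: 22.1
gripper_force: 30.1
```

Request:
servo_tool --increments '[[0, [0, 0, 2], 0], [0, [0, 0, 2], 0], [0, [0, 0, 2], 0], [0, [0, 0, 2], 0], [0, [0, 0, 1], 0], [0, [0, 0, 0], 0]]'

```text
t: 20.53
tool_pos: [434.4, 166.2, 171.8]
ee_rot: [3.129, -0.276, -0.001]
wrist_force: [0.1, 0.3, -1.5]
opening: 21.6
gripper_force: 30.1
```

Tip is now 9 mm inside the hole, no contact.

Request:
servo_tool --increments '[[0, [0, 0, 4], 0], [0, [0, 0, 6], 0], [0, [0, 0, 6], 0], [0, [0, 0, 6], 0], [0, [0, 0, 5], 0], [0, [0, 0, 4], 0], [0, [0, 0, 2.5], 0], [0, [0, 0, 0], 0]]'

```text
t: 21.2
tool_pos: [434.1, 166.1, 137.8]
ee_rot: [3.129, -0.276, -0.002]
wrist_force: [0.3, -1.4, -1.6]
opening: 22.0
gripper_force: 30.1
```

Request:
servo_tool --increments '[[0, [0, 0, 0.5], 0], [0, [0, 0, 0.5], 0], [0, [0, 0, 0.5], 0], [0, [0, 0, 0], 0], [0, [0, 0, 0], 0]]'

```text
t: 21.62
tool_pos: [434.7, 166.2, 137.2]
ee_rot: [-3.129, 0.276, -0.0]
wrist_force: [-0.8, -0.2, -0.7]
opening: 21.7
gripper_force: 30.1
```

Request:
servo_tool --increments '[[0, [0, 0, 0.7], 0], [0, [0, 0, 0.7], 0], [0, [0, 0, 0.7], 0], [0, [0, 0, 0.3], 0], [0, [0, 0, 0], 0], [0, [0, 0, 0], 0], [0, [0, 0, 0], 0]]'

```text
t: 22.2
tool_pos: [434.6, 166.2, 134.7]
ee_rot: [-3.129, 0.276, -0.0]
wrist_force: [-0.5, 0.1, -1.4]
opening: 21.7
gripper_force: 30.1
```

Request:
servo_tool --increments '[[0, [0, 0, 0.3], 0], [0, [0, 0, 0], 0], [0, [0, 0, 0], 0], [0, [0, 0, 0], 0]]'

```text
t: 22.53
tool_pos: [434.6, 166.2, 134.4]
ee_rot: [-3.129, 0.276, -0.0]
wrist_force: [0.2, -0.1, -0.4]
opening: 22.2
gripper_force: 30.1
```

Request:
servo_tool --increments '[[0, [0, 0, 0.2], 0], [0, [0, 0, 0], 0], [0, [0, 0, 0], 0], [0, [0, 0, 0], 0]]'

```text
t: 22.87
tool_pos: [434.6, 166.2, 134.2]
ee_rot: [-3.129, 0.276, -0.0]
wrist_force: [0.6, -0.7, -0.8]
opening: 21.7
gripper_force: 30.1
```

Request:
servo_tool --increments '[[0, [0, 0, 0.2], 0], [0, [0, 0, 0], 0], [0, [0, 0, 0], 0], [0, [0, 0, 0], 0]]'

```text
t: 23.2
tool_pos: [434.6, 166.2, 134.0]
ee_rot: [-3.129, 0.276, 0.0]
wrist_force: [-0.4, 0.3, -1.4]
opening: 21.9
gripper_force: 30.1
```

Request:
servo_tool --increments '[[0, [0, 0, 0.2], 0], [0, [0, 0, 0], 0], [0, [0, 0, 0], 0], [0, [0, 0, 0], 0]]'

```text
t: 23.53
tool_pos: [434.6, 166.2, 133.9]
ee_rot: [3.129, -0.276, 0.0]
wrist_force: [0.3, -0.2, 0.1]
opening: 22.0
gripper_force: 30.1
```

Request:
servo_tool --increments '[[0, [0, 0, 0.2], 0], [0, [0, 0, 0], 0], [0, [0, 0, 0], 0], [0, [0, 0, 0], 0]]'

```text
t: 23.87
tool_pos: [434.7, 166.2, 133.8]
ee_rot: [-3.129, 0.276, -0.0]
wrist_force: [-1.0, -1.3, 3.6]
opening: 21.8
gripper_force: 30.1
```

Request:
servo_tool --increments '[[0, [0, 0, -0.2], 0], [0, [0, 0, 0], 0], [0.3, [0, 0, 0], 0], [0.35, [0, 0, 0], 0], [0.5, [0, 0, 0], 0], [0.7, [0, 0, 0], 0], [1, [0, 0, 0], 0], [1, [0, 0, 0], 0]]' --newtons 5

```text
t: 24.53
tool_pos: [434.5, 166.2, 133.7]
ee_rot: [3.129, -0.276, -0.0]
wrist_force: [0.3, 0.4, -0.7]
opening: 49.1
gripper_force: 0.0
```

Request:
servo_tool --increments '[[1, [0, 0, 0], 0], [1, [0, 0, 0], 0], [1, [0, 0, 0], 0], [1, [0, 0, 0], 0], [1, [0, 0, 0], 0], [1, [0, 0, 0], 0], [1, [0, 0, 0], 0], [1, [0, 0, 0], 0]]'

```text
t: 25.2
tool_pos: [434.6, 166.2, 133.8]
ee_rot: [3.129, -0.276, 0.0]
wrist_force: [-0.1, -0.3, -0.0]
opening: 86.4
gripper_force: 0.0
```

Request:
servo_tool --increments '[[1, [0, 0, -10], 0], [1, [0, 0, -25], 0], [1, [0, 0, -30], 0], [1, [0, 0, -30], 0], [1, [0, 0, -20], 0], [1, [0, 0, -10], 0], [1, [0, 0, 0], 0], [1, [0, 0, 0], 0]]'

```text
t: 25.87
tool_pos: [434.5, 166.2, 258.6]
ee_rot: [-3.129, 0.276, -0.0]
wrist_force: [-0.5, -0.0, -0.4]
opening: 87.0
gripper_force: 0.0
```

```bash
python3 - <<'E'
from h import *
c=ctrl.read_camera("wrist");o,R=axes();print(o["t"],o["tool_pos"])
P,u,v=fcloud(c,np.ones((420,560),bool));k0=(np.hypot(P[:,0]-436,P[:,1]-163)<40)
for a,b in[(85,95),(160,170),(170.5,180)]:
  k=(P[:,2]>a)&(P[:,2]<b)&k0
  if k.sum()>5: print(a,k.sum(),np.median(P[k],0).round(1),cv2.minAreaRect(P[k,:2].astype(np.float32)))
cv2.imwrite("pics/w6.png",cv2.resize(c["color"][110:290,170:370,::-1],(600,540),interpolation=2))
E
```

```text
25.9167 [433.89962084 166.05363885 257.46918456]
85 684 [451.  163.1  90.1] ((445.95184326171875, 164.25323486328125), (27.363590240478516, 36.22723388671875), 79.46186065673828)
160 169 [444.3 164.8 168.8] ((435.36614990234375, 166.30873107910156), (21.476957321166992, 21.633949279785156), 79.47559356689453)
170.5 502 [435.6 166.  173.3] ((435.20941162109375, 165.95751953125), (20.112226486206055, 20.42052459716797), 79.21501159667969)
```

View pics/w6.png

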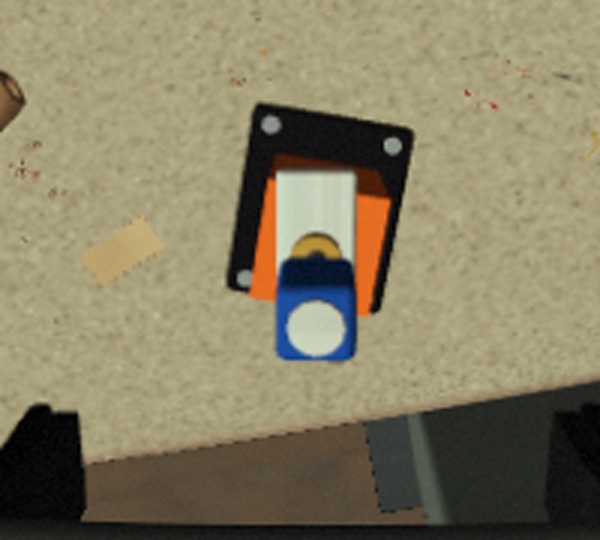

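The gauge hangs upright on the stand: stop top at 90 mm, disc at about 174 mm, head at crop (316,327). Handing in.

```bash
python3 -c "
from workcell import ctrl
print(ctrl.hand_in())"
```

```text
the job is handed in; nothing more can be done
None
```

I measured the bore at about 47 mm deep, hung the gauge back upright in its stand with the stop set to that depth, and handed the job in; the judge returned no verdict.

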